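# Seal the vacuum pot: shut the vent and snug up the tapered plug

### The job

Get the vacuum pot on the bench ready for pumping: shut its vent valve by swinging the black-sleeved lever a quarter turn until it lies fully crosswise to the valve, and screw the square-headed tapered pipe plug clockwise, however far it takes, until it goes snug and firm to the feel, without forcing it. Do not bump the gauge or disturb the bottles and the tin standing around; leave everything let go.

Things in the scene. Friction and masses are not known exactly. Their poses are not given: they have to be found in the camera images.
- lid_centre (a point): centre of the flat top of the lid of the fixed steel vacuum pot (lid 194 mm across, top 106 mm above the bench). Its frame is the pot's, z up: valve on the -x side with its hose tail pointing to -x, gauge at (10, -64) mm. Four wing-nut clamps on the rim at 45 degrees to the axes reach 14 mm above the lid, out to 116 mm from the centre.
- socket_a (a point): mouth of a round steel socket on the lid (35 mm across, mouth 18 mm above the lid), 48 mm from the lid centre towards +x of the pot, so in line with the open vent lever, whose end comes within 21 mm of its axis. Holds either the square-headed plug or the flush plug.
- socket_b (a point): mouth of the other socket, alike, at (22, 62) mm from the lid centre in the pot's frame. Holds the other plug.
- vent_stem (a point): pivot of the vent lever, at the lever's height (162 mm above the bench, 55 mm from the lid centre towards -x of the pot). The valve's axis runs along x of this frame; its body and riser below reach up to 154 mm at the stem and 143 mm inward of it.
- vent_handle (a point): middle of the grip part of the vent lever, on its centre line, 60 mm from the pivot; x points outward along the lever, z up. The black sleeve is 15 mm wide, 10 mm high, from 30 to 82 mm from the pivot.
- vent_lever (a joint): angle of the vent lever about the vertical (counter-clockwise seen from above is positive): 0 = along the valve, pointing inward over the lid (open), 1.571 = crosswise at its stop (shut). Stiff: about 0.22 N m.
- plug_head (a point): centre of the square head (18 x 18 mm across flats, 24 mm high) of the dark steel tapered plug; axis vertical, x and y square to the flats. The head's underside is about 8 mm above its socket's mouth, the neck below is 25 mm across. Clockwise from above tightens it; it stays where it is left. It starts loose, 0.6 to 3.4 rad short of snug.
- taper_bite (a point): point on the plug's axis in its tapered thread, 4 mm below the socket's mouth. The plug runs easily (0.15 N m) until its taper bites, at a different angle and height each time; then the torque climbs: 0.6 N m when just snug, 1.1 to 2 N m firmly snug, over 3 N m when forced (while turning; half or more of it dies away at a stop). This point's frame turns with the plug only from the bite on.
- thread_seat (a point): the same point of the socket's fixed thread. The angle between the x axes of taper_bite and this is how far the plug has been wound since its taper bit: 0 while it is loose, 0.3 rad when just snug, 1.2 rad when forced.
- flush_plug_top (a point): top of the other plug, a low round dark one with a hexagon recess, already tight in the other socket; leave it alone
- gauge_dial (a point): centre of the round gauge (53 mm across, 26 mm thick, facing -y of the pot), top 177 mm above the bench; must not be bumped
- gauge: the gauge on its stem, on the lid; its frame is the pot's, origin at bench height below it
- spray_mid (a point): point on the axis of the spray bottle (72 x 80 mm, 212 mm tall), 100 mm above its foot; bystander
- glue_mid (a point): centre of the small white bottle with red cap (32 mm across, 91 mm tall); bystander
- tin_mid (a point): centre of the round tin (78 mm across, 31 mm high); bystander
- polish_mid (a point): centre of the white bottle with black cap (56 mm across, 130 mm tall); bystander

How it is judged:
At the end, for the whole second after the job is handed in: The square-headed plug is snug (wound 0.3 to 1.2 rad past where its taper bites), the vent lever is crosswise (over 1.45 rad of 1.571), both let go (angle between the x axis of taper_bite and the x axis of thread_seat, either way round above 0.3 rad and value of joint vent_lever above 1.45 rad); the robot touches nothing.
It fails at once if the plug was forced: wound over 1.2 rad past where its taper bites (angle between the x axis of taper_bite and the x axis of thread_seat, either way round above 1.2 rad).
It fails at once if the gauge was bumped (over 5 N) (contact force between gauge and anything else above 5 N).
It fails at once if a bottle or the tin standing around was moved over 30 mm or a bottle tipped (distance of any of spray_mid, glue_mid, tin_mid, polish_mid from where it was at the start of the episode above 0.03 m or angle between any of spray_mid, glue_mid, polish_mid's own z axis and vertical above 0.35 rad).
It also fails if it takes over 61 s, if anything falls off the work surface, if the arm or the gripper's body presses on something with over 40 N, if the wrist force passes 120 N, or if a joint passes its speed limit or range.

### The arm

A 6-joint arm with a two-finger parallel gripper is mounted at the origin on a cart in front of the work surface, level with it; the furniture and walls round the work are solid. World frame = base frame: x ahead of the robot, y to its left, z up, the work surface at z = 0. Lengths are in m, angles in rad, forces in N, time in s.
With the tool pointing down it reaches from about 0.375 to 0.9 m from the base axis. Payload 3.1 kg.
Tool frame: the origin (TCP) lies between the finger pads; the fingertips stand 8 mm ahead of it and the grasp point (between the pads) lies 11 mm behind it; z points along the fingers, y is the line along which they close (so a half turn about z gives the same grasp; the last joint's range is limited). The gripper opens to 87 mm and grips with 3 to 60 N. Pads are 19 mm wide; open, the fingers measure 117 mm over their backs; the gripper's body (75 mm by 190 mm) begins 51 mm behind the grasp point.
Start: joints at [-1.331, 0.527, 1.433, -0, 1.181, -0.178], TCP at [0.254, -0.571, 0.203] pointing down, gripper open.
Joint ranges: [-3.08, 3.08], [-0.75, 2.2], [0.22, 2.44], [-1.43, 4.57], [0, 2.65], [-2.85, 2.85]. Speed limits (rad/s): [2.79, 2.79, 3.14, 3.14, 3.14, 3.14].

### API

Orientations are given as a unit quaternion [x, y, z, w].
In Python, from rig import robot, vision, job gives the robot as it stands.
- The arm moves only by the shell command python3 -m handwheel 'ROWS' [OPENING] [FORCE]. ROWS is JSON, a list of rows, each a list of 4 numbers: the shift along the tool's x, y, z as a fraction of full scale, then the turn about the tool's z as a fraction of full scale. A call has 1 to 20 rows; each row is the pose to reach, as a shift and turn from the pose commanded when the call began, along the tool's axes at that moment, turning the shorter way round; what a row does not reach only later rows make up. Full scale, the value 1, is 300 mm for a shift and 2 pi rad for a turn. A row lasts 1/12 s, in which the tool goes at most 41.7 mm and 7.16 degrees, less where a joint would pass 70% of its speed; a pose out of reach is approached as far as the arm can. A call with a number of a shift or a turn outside -1 to 1 is refused whole. A call with a gripper value outside its range is refused whole. OPENING is the opening in per cent of the stroke, from 0 (shut) to 100 (fully open), set as the call begins (- or left out, the last holds). The fingers move at their own pace and stop on an object; FORCE is the grip in N (left out, the last holds). Time passes only in rows, so rows that repeat a pose let the fingers close. It gives the time, the measured TCP pose, the force, the opening and the grip force at its end, in the units of the state.
- robot.get_obs(): the state, without advancing time (a new reading comes with each control period).
- vision.camera(name): name is "scene" or "top" or "wrist"; returns a dict with "frame" (480x640x3 uint8, red, green, blue), "K" (3x3 intrinsics, pixels), "cam_to_world" (4x4, takes a point from camera to world coordinates); the wrist camera has in their place "hand_eye" (4x4, takes a point from camera to tool coordinates, whose origin is the TCP and whose axes are the flange's). Camera axes: x right, y down, z forward; pixel columns grow to the right and rows downward; lengths in m; the calibration is good to about 2 mm. A picture is of the moment at which its call begins: read the wrist's pose just before it. There is no depth.
- job.hand_in(): hands the job in; it is judged then, once.
Trained networks look in the newest picture that a camera, given by its name, has taken for a name from the list of things; names that differ only in an ending like _2 or _b are one class to them, and where a whole thing is asked for, a point or a joint stands for the part that bears it (a point fixed in the world has none). Each returns a list of dicts, best first, with "conf" (0 to 1); they miss things now and then, are a little off and sometimes report something else, mostly with a low value. They report only what shows in the picture. A call takes as long as a camera call.
- vision.look_for(camera, label): "point" ([row, column] in pixels, amid what is visible of it).
- vision.outline_of(camera, label): "mask" (480x640 bool, what is visible of it) and "point" ([row, column] in pixels, amid what is visible of it).
The state is a dict: "time": time; "q": joint angles; "joint_velocities": joint speeds; "joint_torque": joint torques, N m; "position": TCP position; "tool_rot": TCP orientation; "ft_force": force on the tool from outside, world axes, zero at the start; "moment": the same for the moment, N m; "grip_width": finger opening in m; "grip_force": force on a finger pad.
Only numpy, scipy, OpenCV 4.12 (cv2) and the standard library are available. Lean on these libraries where they do the work, as an engineer would, in place of code of your own. Each camera call takes 0.05 s, during which the arm holds its last target. There are 200 camera calls.

## Working session

There is one attempt and no reset: what is moved stays moved. The work goes in short steps, Python scripts to look and compute and a shell command to move; the robot and the scene stay as the last step left them, time stands still between calls to the robot, and variables do not carry over. Pictures are saved under pics/ and viewed, at most 10 in all, crops included, and the job is handed in when it is done.

```bash
mkdir -p pics; ls
python3 - <<'E'
from rig import robot, vision
import cv2,numpy as np
o=robot.get_obs(); print({k:np.round(v,3).tolist() for k,v in o.items()})
for c in ("scene","top"):
    p=vision.camera(c); cv2.imwrite(f"pics/{c}0.png",p["frame"][:,:,::-1]); print(c,np.round(p["K"],1).tolist(),np.round(p["cam_to_world"],4).tolist())
    for l in ("lid_centre","socket_a","socket_b","vent_stem","vent_handle","plug_head","flush_plug_top","gauge_dial","spray_mid","glue_mid","tin_mid","polish_mid"):
        print(l,[(np.round(d["point"]).tolist(),round(d["conf"],2)) for d in vision.look_for(c,l)[:2]])
E
```

```text
pics
{'time': 0.0, 'q': [-1.33, 0.528, 1.434, -0.0, 1.181, -0.179], 'joint_velocities': [0.001, 0.001, 0.001, 0.001, -0.001, 0.0], 'joint_torque': [0.001, -44.004, -17.659, 0.063, 0.058, -0.0], 'position': [0.254, -0.57, 0.202], 'tool_rot': [0.978, 0.208, -0.0, -0.001], 'ft_force': [-0.242, -0.629, 0.001], 'moment': [0.024, -0.02, -0.061], 'grip_force': 0.0, 'grip_width': 0.087}
scene [[599.5, 0.0, 317.3], [0.0, 599.5, 237.1], [0.0, 0.0, 1.0]] [[0.3921, 0.6793, -0.6203, 1.3546], [0.9197, -0.2741, 0.2811, -0.4212], [0.021, -0.6807, -0.7322, 1.148], [0.0, 0.0, 0.0, 1.0]]
lid_centre [([257.0, 328.0], 0.71)]
socket_a [([255.0, 327.0], 0.56)]
socket_b [([255.0, 327.0], 0.56)]
vent_stem [([256.0, 325.0], 0.64)]
vent_handle [([224.0, 327.0], 0.74)]
plug_head [([243.0, 352.0], 0.59)]
flush_plug_top [([224.0, 346.0], 0.64)]
gauge_dial [([255.0, 324.0], 0.67), ([243.0, 350.0], 0.3)]
spray_mid [([211.0, 417.0], 0.67)]
glue_mid [([266.0, 188.0], 0.59)]
tin_mid [([333.0, 207.0], 0.55)]
polish_mid [([191.0, 404.0], 0.71)]
top [[494.2, 0.0, 316.3], [0.0, 494.2, 237.1], [0.0, 0.0, 1.0]] [[0.0244, -0.9941, 0.1056, 0.3741], [-0.9997, -0.0237, 0.0081, -0.0321], [-0.0055, -0.1057, -0.9944, 1.3204], [0.0, 0.0, 0.0, 1.0]]
lid_centre [([238.0, 310.0], 0.88), ([282.0, 203.0], 0.72)]
socket_a [([240.0, 311.0], 0.64)]
socket_b [([240.0, 311.0], 0.64)]
vent_stem [([237.0, 312.0], 0.86), ([285.0, 433.0], 0.44)]
vent_handle [([237.0, 315.0], 0.61)]
plug_head []
flush_plug_top [([245.0, 283.0], 0.63), ([218.0, 296.0], 0.44)]
gauge_dial [([220.0, 296.0], 0.64), ([214.0, 324.0], 0.49)]
spray_mid [([253.0, 202.0], 0.88)]
glue_mid [([222.0, 297.0], 0.73), ([286.0, 433.0], 0.68)]
tin_mid [([222.0, 432.0], 0.93)]
polish_mid [([283.0, 203.0], 0.74)]
```

Run:
```python
import cv2,numpy as np
a=cv2.imread("pics/top0.png")[160:340,170:450]; b=cv2.imread("pics/scene0.png")[170:350,170:450]
cv2.imwrite("pics/top0c.png",cv2.resize(a,None,fx=2.85,fy=2.85,interpolation=2)); cv2.imwrite("pics/scene0c.png",cv2.resize(b,None,fx=2.85,fy=2.85,interpolation=2))
```

```text
(no output)
```

View pics/top0c.png

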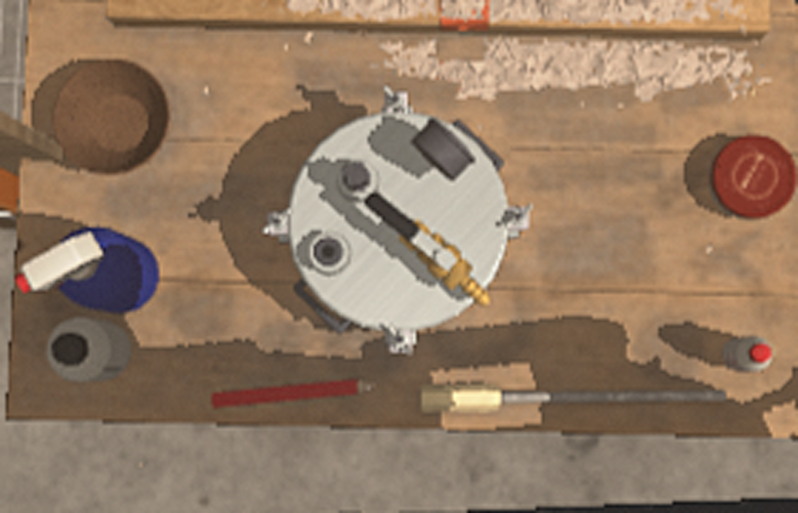

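View pics/scene0c.png

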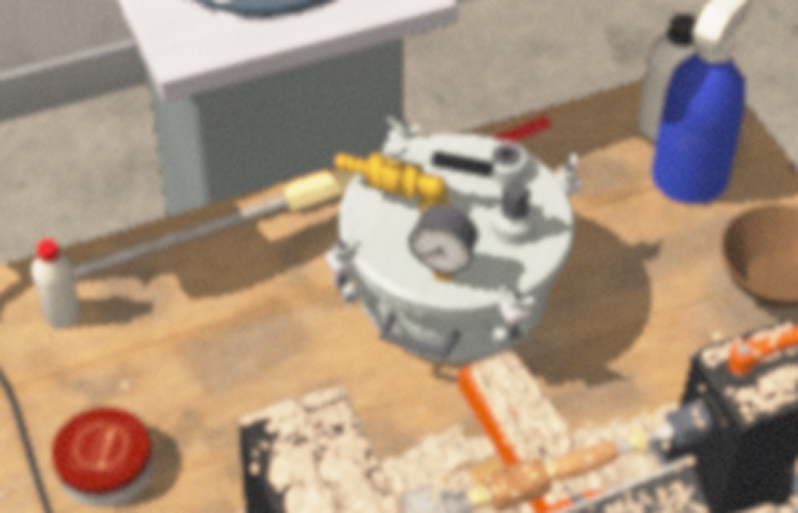

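The top view (crop ×2.85, offset 170,160) shows the lid centred near (400,222). The square plug at (355,176) is in socket_a, in line with the lever sleeve, which runs (371,199) to (414,232). The flush plug is at (327,251) and the gauge at (443,148). The scene view (offset 170,170) agrees, with the square head at (515,195) and the flush plug at (510,153).

```bash
cat > h.py <<'E'
import numpy as np
from scipy.optimize import least_squares
from scipy.spatial.transform import Rotation as R
def proj(K,T,P):
    p=np.linalg.inv(T)@np.r_[P,1]; p=K@p[:3]; return p[:2]/p[2]
def ray(K,T,uv,z):
    d=T[:3,:3]@np.linalg.inv(K)@np.r_[uv,1]; o=T[:3,3]; return o+d*(z-o[2])/d[2]
def pot2w(s,p): c,n=np.cos(s[2]),np.sin(s[2]); return np.r_[s[0]+c*p[0]-n*p[1],s[1]+n*p[0]+c*p[1],p[2]]
E
python3 - <<'E'
from h import *
from rig import vision
t=vision.camera("top"); s=vision.camera("scene")
f=2.85
O=[]
for uv,P in [((400,222),(0,0,.106)),((356,175),(.048,0,.156)),((327,251),(.022,.062,.124)),((371,199),(.027,0,.167)),((414,232),(-.025,0,.167)),((443,143),(.010,-.064,.177))]:
    O.append((t,np.array(uv)/f+[170,160],P))
for uv,P in [((510,153),(.022,.062,.124)),((517,188),(.048,0,.156)),((491,166),(.027,0,.162)),((435,160),(-.025,0,.162))]:
    O.append((s,np.array(uv)/f+[170,170],P))
fun=lambda x:np.concatenate([proj(c["K"],c["cam_to_world"],pot2w(x,P))-uv for c,uv,P in O])
r=least_squares(fun,[.45,0,.9],loss="soft_l1"); print(r.x, np.round(r.fun.reshape(-1,2),1).tolist())
x=r.x
for n,p in dict(plug=(.048,0,.15),stem=(-.055,0,.16),handle=(.005,0,.16),end=(-.055,.06,.16),gauge=(.01,-.064,.177)).items(): print(n,np.round(pot2w(x,p),3))
for n,uv,z in [("spray",(202,253),.2),("tin",(432,222),.03),("glue",(436,284),.09),("polish",(195,283),.13)]: print(n,np.round(ray(t["K"],t["cam_to_world"],uv,z),3))
np.save("pot.npy",x)
E
```

```text
[ 0.50327222 -0.00329348  0.81402552] [[-1.7, -1.1], [-1.0, -1.0], [-0.7, -0.4], [-0.2, -3.8], [0.4, 0.1], [-1.2, 1.1], [-1.8, -0.1], [-1.2, -1.0], [-0.7, 2.5], [-2.5, -1.4]]
plug [0.536 0.032 0.15 ]
stem [ 0.466 -0.043  0.16 ]
handle [0.507 0.    0.16 ]
end [ 0.422 -0.002  0.16 ]
gauge [ 0.557 -0.04   0.177]
spray [0.45  0.236 0.2  ]
tin [ 0.558 -0.325  0.03 ]
glue [ 0.395 -0.321  0.09 ]
polish [0.383 0.266 0.13 ]
```

```bash
cat >> h.py <<'E'
def rows(o,pos,yaw):
    "shift fractions and turn fraction to bring TCP to pos with tool-x at world yaw"
    M=R.from_quat(o["tool_rot"]); d=M.inv().apply(np.array(pos)-o["position"])
    x=M.as_matrix()[:,0]; y0=np.arctan2(x[1],x[0]); t=-(yaw-y0); t=(t+np.pi)%(2*np.pi)-np.pi
    return np.round(np.r_[d/.3,t/2/np.pi],4).tolist()
E
python3 - <<'E'
from h import *
from rig import robot,vision
o=robot.get_obs(); w=vision.camera("wrist"); print(np.round(w["hand_eye"],3).tolist(),np.round(w["K"],0).tolist())
print(rows(o,[.46,-.02,.32],.814))
E
```

```text
[[-0.001, -0.956, -0.294, 0.081], [1.0, -0.0, -0.001, -0.001], [0.001, -0.294, 0.956, -0.182], [0.0, 0.0, 0.0, 1.0]] [[354.0, 0.0, 328.0], [0.0, 354.0, 245.0], [0.0, 0.0, 1.0]]
[1.3737, -1.3988, -0.3899, -0.0629]
```

```bash
python3 -m handwheel '[[0.3,-0.3,-0.39,0],[0.69,-0.7,-0.39,-0.03],[0.69,-0.7,-0.39,-0.03],[0.69,-0.7,-0.39,-0.03],[0.69,-0.7,-0.39,-0.03],[0.69,-0.7,-0.39,-0.03],[0.69,-0.7,-0.39,-0.03],[0.69,-0.7,-0.39,-0.03],[0.69,-0.7,-0.39,-0.03]]' 100
python3 - <<'E'
from h import *
from rig import robot
print(rows(robot.get_obs(),[.46,-.02,.32],.814))
E
```

```text
time: 2.2
position: [0.3594, -0.2906, 0.3223]
tool_rot: [0.954, 0.301, 0.001, 0.001]
ft_force: [-0.6, -0.1, -1.0]
grip_width: 0.087
grip_force: 0.0
[0.7928, -0.5454, 0.0083, -0.0321]
```

```bash
python3 -m handwheel '[[0.793,-0.545,0,-0.032],[0.793,-0.545,0,-0.032],[0.793,-0.545,0,-0.032],[0.793,-0.545,0,-0.032],[0.793,-0.545,0,-0.032],[0.793,-0.545,0,-0.032],[0.793,-0.545,0,-0.032],[0.793,-0.545,0,-0.032],[0.793,-0.545,0,-0.032],[0.793,-0.545,0,-0.032],[0.793,-0.545,0,-0.032]]'
python3 - <<'E'
from h import *
from rig import robot,vision
import cv2
o=robot.get_obs(); w=vision.camera("wrist"); T=np.eye(4); T[:3,:3]=R.from_quat(o["tool_rot"]).as_matrix(); T[:3,3]=o["position"]; T=T@w["hand_eye"]
np.savez("w1.npz",K=w["K"],T=T); im=np.ascontiguousarray(w["frame"][:,:,::-1]); cv2.imwrite("pics/w1.png",im)
x=np.load("pot.npy")
for P in [(0,0,.106),(.048,0,.156),(.022,.062,.124),(.027,0,.167),(-.025,0,.167),(.01,-.064,.177)]:
    u=proj(w["K"],T,pot2w(x,P)); print(P,u.round(0))
E
```

```text
time: 3.12
position: [0.4598, -0.0263, 0.3199]
tool_rot: [0.92, 0.392, -0.0, 0.0]
ft_force: [-0.2, 0.3, 0.4]
grip_width: 0.0871
grip_force: 0.0
(0, 0, 0.106) [343. 169.]
(0.048, 0, 0.156) [345. 121.]
(0.022, 0.062, 0.124) [283. 149.]
(0.027, 0, 0.167) [346. 145.]
(-0.025, 0, 0.167) [345. 201.]
(0.01, -0.064, 0.177) [417. 164.]
```

View pics/w1.png

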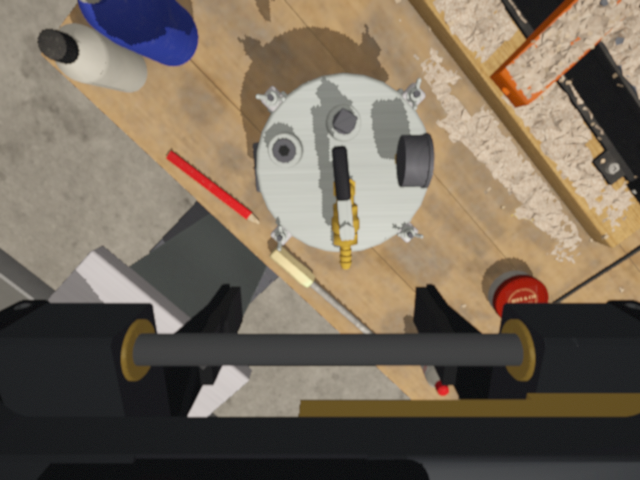

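Run:
```python
import cv2
cv2.imwrite("pics/w1c.png",cv2.resize(cv2.imread("pics/w1.png")[90:220,260:440],None,fx=4.4,fy=4.4,interpolation=2))
```

```text
(no output)
```

View pics/w1c.png

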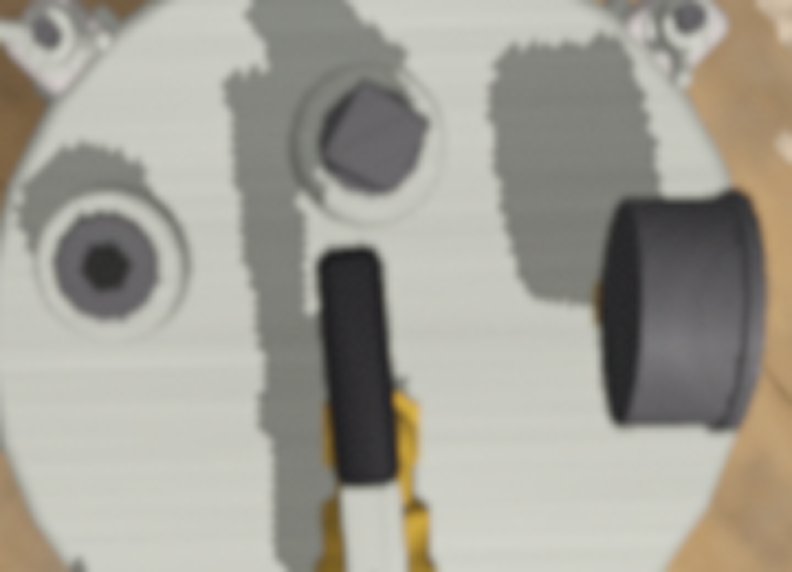

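Close view (crop ×4.4, offset 260,90):
- The plug head's top is centred near (375,138), with its flats about 36° off the image axes.
- The sleeve runs (350,250) to (365,482).
- The flush plug is at (107,265), as predicted.

So the pot fit is good, and the lever already stands slightly CCW.

Run:
```python
from h import *
from rig import robot
w=np.load("w1.npz"); x=np.load("pot.npy"); o=robot.get_obs()
g=lambda u,v,z: ray(w["K"],w["T"],(260+u/4.4,90+v/4.4),z)
a=g(350,250,.167); b=g(365,482,.167); d=a-b
print("tip",a,"inner",b,"len",np.linalg.norm(d),"yaw",np.arctan2(d[1],d[0]))
print("plug",g(375,138,.156),"flush",g(107,265,.124))
e=g(428,125,.156)-g(371,82,.156); print("edge",np.linalg.norm(e),np.arctan2(e[1],e[0]), "C-A",[np.linalg.norm(q) and (np.linalg.norm(q),np.arctan2(q[1],q[0])) for q in [g(322,150,.156)-g(371,82,.156)]])
O=[((375,138),(.048,0,.156)),((107,265),(.022,.062,.124))]
r=least_squares(lambda s:np.concatenate([pot2w(s,P)[:2]-g(*uv,P[2])[:2] for uv,P in O]),x); x=r.x; print("pot",x,r.cost)
np.save("pot.npy",x)
st=pot2w(x,(-.055,0,.162)); print("stem",st, "tip dist",np.linalg.norm(a[:2]-st[:2]),"inner",np.linalg.norm(b[:2]-st[:2]),"lever yaw rel pot",np.arctan2(*(a-st)[1::-1])-x[2])
y=np.arctan2(*(a-st)[1::-1]); L=.058; print("yaw",y)
h=st+L*np.array([np.cos(y),np.sin(y),0])
print(rows(o,[h[0],h[1],.20],y), rows(o,[h[0],h[1],.158],y))
```

```text
tip [0.51650411 0.01865466 0.167     ] inner [ 0.48572452 -0.01880018  0.167     ] len 0.04847935864627188 yaw 0.8829159772512145
plug [0.53582346 0.03104871 0.156     ] flush [0.47324724 0.05380592 0.124     ]
edge 0.014679548176391426 -1.374727812031854 C-A [(np.float64(0.016747968436980416), np.float64(-2.9831380358069284))]
pot [ 0.50355279 -0.00431704  0.82491351] 1.040381738412299e-07
stem [ 0.46622867 -0.04471394  0.162     ] tip dist 0.08089003942484796 inner 0.032428548656531775 lever yaw rel pot 0.07519083829485074
yaw 0.9001043514915431
[0.1638, 0.0395, 0.3996, -0.015] [0.1638, 0.0395, 0.5396, -0.015]
```

```bash
python3 -m handwheel '[[0.164,0.04,0.2,-0.015],[0.164,0.04,0.3,-0.015],[0.164,0.04,0.36,-0.015],[0.164,0.04,0.4,-0.015],[0.164,0.04,0.4,-0.015],[0.164,0.04,0.4,-0.015],[0.164,0.04,0.4,-0.015]]' 34 20
python3 - <<'E'
from h import *
from rig import robot,vision
import cv2
o=robot.get_obs(); w=vision.camera("wrist"); cv2.imwrite("pics/w2.png",cv2.resize(w["frame"][60:420,140:540,::-1],None,fx=1.6,fy=1.6))
print(o["grip_width"],rows(o,[.5025,-.001,.158],.895))
E
```

```text
time: 3.75
position: [0.5036, 0.0011, 0.2013]
tool_rot: [0.9, 0.435, 0.001, 0.001]
ft_force: [-0.6, -0.7, -0.5]
grip_width: 0.0484
grip_force: 0.0
0.04840017856851017 [-0.0079, 0.001, 0.1443, 0.0009]
```

View pics/w2.png

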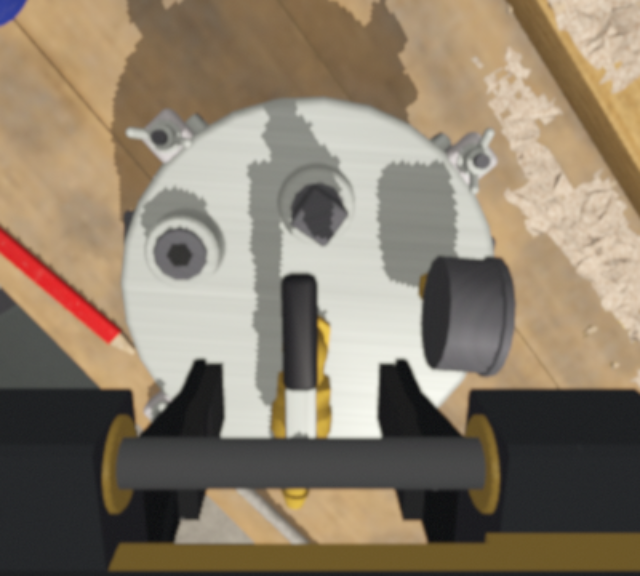

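The lever (column 300) is centred between the fingers (220 and 380), and the gauge is clear on the right. I'll let the fingers narrow, then go down.

```bash
python3 -m handwheel '[[-0.008,0,0,0],[-0.008,0,0,0],[-0.008,0,0,0],[-0.008,0,0.06,0],[-0.008,0,0.11,0],[-0.008,0,0.143,0],[-0.008,0,0.143,0],[-0.008,0,0.143,0]]'
python3 - <<'E'
from h import *
from rig import robot
o=robot.get_obs(); x=np.load("pot.npy"); st=pot2w(x,(-.055,0,.162))
print(o["grip_width"],o["ft_force"],o["q"][5])
for k in np.r_[np.linspace(0,1,12),1.03]:
    th=.895+k*(x[2]+1.571-.895)
    print(rows(o,[st[0]+.058*np.cos(th),st[1]+.058*np.sin(th),o["position"][2]],th))
E
```

```text
time: 4.47
position: [0.501, 0.0006, 0.1572]
tool_rot: [0.9, 0.436, -0.0, -0.0]
ft_force: [1.2, -0.0, 0.3]
grip_width: 0.0297
grip_force: 0.0
0.02967335853326039 [ 1.2222668  -0.02383717  0.26766988] 0.4458061939491309
[0.0029, 0.0039, -0.0, 0.0012]
[0.0013, -0.0224, 0.0, -0.0205]
[-0.0038, -0.0482, 0.0, -0.0422]
[-0.0124, -0.0731, 0.0, -0.0639]
[-0.0244, -0.0966, 0.0, -0.0856]
[-0.0394, -0.1183, 0.0001, -0.1074]
[-0.0572, -0.1377, 0.0001, -0.1291]
[-0.0775, -0.1545, 0.0001, -0.1508]
[-0.0999, -0.1684, 0.0001, -0.1725]
[-0.124, -0.1791, 0.0001, -0.1942]
[-0.1493, -0.1865, 0.0001, -0.2159]
[-0.1754, -0.1903, 0.0001, -0.2377]
[-0.1841, -0.1908, 0.0001, -0.2448]
```

```bash
python3 -m handwheel '[[0,0,0,0],[0,0,0,0],[0,0,0,0],[0.003,-0.01,0,-0.01],[0,-0.022,0,-0.02],[-0.001,-0.035,0,-0.031],[-0.004,-0.048,0,-0.042],[-0.008,-0.06,0,-0.053],[-0.012,-0.073,0,-0.064],[-0.018,-0.085,0,-0.075],[-0.024,-0.097,0,-0.086],[-0.032,-0.107,0,-0.096],[-0.039,-0.118,0,-0.107],[-0.048,-0.128,0,-0.118],[-0.057,-0.138,0,-0.129]]' 0 15
python3 - <<'E'
from h import *
from rig import robot
o=robot.get_obs(); x=np.load("pot.npy"); st=pot2w(x,(-.055,0,.162))
print(o["grip_width"],o["moment"],o["q"][5])
for th in x[2]+np.array([1.05,1.2,1.35,1.5,1.56,1.6]):
    print(rows(o,[st[0]+.058*np.cos(th),st[1]+.058*np.sin(th),o["position"][2]],th))
E
```

```text
time: 5.72
position: [0.4583, 0.0127, 0.1577]
tool_rot: [0.654, 0.757, 0.0, 0.001]
ft_force: [0.2, 0.3, -0.2]
grip_width: 0.0007
grip_force: 0.0
0.0007112256395235266 [ 0.01786627 -0.10818032  0.06707063] -0.36275575526105697
[-0.0023, -0.0321, -0.0, -0.0252]
[-0.0089, -0.0603, -0.0001, -0.0491]
[-0.0198, -0.0871, -0.0001, -0.0729]
[-0.0345, -0.1121, -0.0001, -0.0968]
[-0.0414, -0.1214, -0.0001, -0.1063]
[-0.0463, -0.1274, -0.0001, -0.1127]
```

Run:
```python
from rig import vision
import cv2
w=vision.camera("wrist"); cv2.imwrite("pics/w3.png",cv2.resize(w["frame"][100:460,140:540,::-1],None,fx=1.6,fy=1.6))
```

```text
(no output)
```

View pics/w3.png

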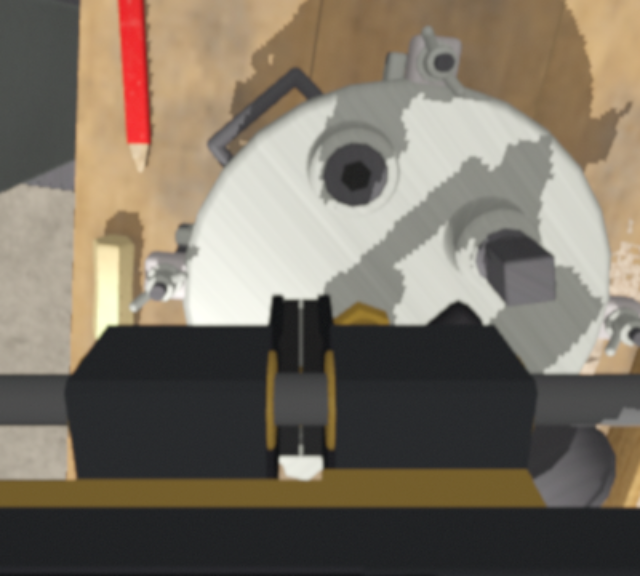

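Run:
```python
from h import *
from rig import robot,vision
o=robot.get_obs(); w=vision.camera("wrist"); T=np.eye(4); T[:3,:3]=R.from_quat(o["tool_rot"]).as_matrix(); T[:3,3]=o["position"]; T=T@w["hand_eye"]
x=np.load("pot.npy"); st=pot2w(x,(-.055,0,.162))
f=lambda P:((proj(w["K"],T,P)-[140,100])*1.6).round()
for a in (0,.1,.2,.3,.6,.985): print(a,f(st+.082*np.array([np.cos(x[2]+a),np.sin(x[2]+a),0])))
print("plug",f(pot2w(x,(.048,0,.156))),"flush",f(pot2w(x,(.022,.062,.124))),"gauge",f(pot2w(x,(.01,-.064,.177))), "stem",f(st))
for n in (.157,.147): print(f(pot2w(x,(.048,0,n))))
for c in ("wrist","scene"):
  vision.camera(c)
  for l in ("vent_handle","plug_head"): print(c,l,[(d["point"],d["conf"]) for d in vision.look_for(c,l)[:2]])
```

```text
0 [489. 327.]
0.1 [475. 310.]
0.2 [458. 295.]
0.3 [440. 282.]
0.6 [375. 252.]
0.985 [281. 243.]
plug [534. 285.] flush [358. 176.] gauge [562. 503.] stem [303. 452.]
[535. 286.]
[524. 275.]
wrist vent_handle [([299.9, 410.1], 0.83)]
wrist plug_head [([260.7, 459.6], 0.73)]
scene vent_handle [([225.0, 323.4], 0.51)]
scene plug_head [([241.6, 349.5], 0.72)]
```

The fingers closed above or off the lever. Its tip shows at (460,310), so it is still only about 0.12 rad from open. I'll lift, return and grip deeper, checking the width before swinging.

```bash
python3 -m handwheel '[[0,0,-0.08,0],[0,0,-0.15,0],[0,0,-0.15,0]]' 34 20
python3 - <<'E'
from h import *
from rig import robot
o=robot.get_obs(); x=np.load("pot.npy"); st=pot2w(x,(-.055,0,.162)); th=x[2]+.12
print(rows(o,[st[0]+.058*np.cos(th),st[1]+.058*np.sin(th),.20],th))
E
```

```text
time: 6.37
position: [0.4609, 0.0123, 0.2053]
tool_rot: [0.655, 0.755, 0.002, 0.003]
ft_force: [1.2, 0.3, -0.5]
grip_width: 0.0131
grip_force: 0.0
[-0.0514, 0.1249, 0.0186, 0.1222]
```

```bash
python3 -m handwheel '[[-0.051,0.125,0.019,0.122],[-0.051,0.125,0.019,0.122],[-0.051,0.125,0.019,0.122],[-0.051,0.125,0.019,0.122],[-0.051,0.125,0.019,0.122],[-0.051,0.125,0.019,0.122],[-0.051,0.125,0.019,0.122],[-0.051,0.125,0.019,0.122],[-0.051,0.125,0.019,0.122]]'
python3 - <<'E'
from h import *
from rig import robot,vision
import cv2
o=robot.get_obs(); w=vision.camera("wrist"); cv2.imwrite("pics/w4.png",cv2.resize(w["frame"][100:460,140:540,::-1],None,fx=1.6,fy=1.6))
x=np.load("pot.npy"); st=pot2w(x,(-.055,0,.162)); th=x[2]+.12
print(o["grip_width"],rows(o,[st[0]+.058*np.cos(th),st[1]+.058*np.sin(th),.146],th))
E
```

```text
time: 7.12
position: [0.4972, 0.0029, 0.1961]
tool_rot: [0.89, 0.457, -0.0, -0.0]
ft_force: [-0.2, 0.1, -0.3]
grip_width: 0.0295
grip_force: 0.0
0.029523788466661805 [0.0042, 0.0096, 0.1671, 0.0006]
```

View pics/w4.png

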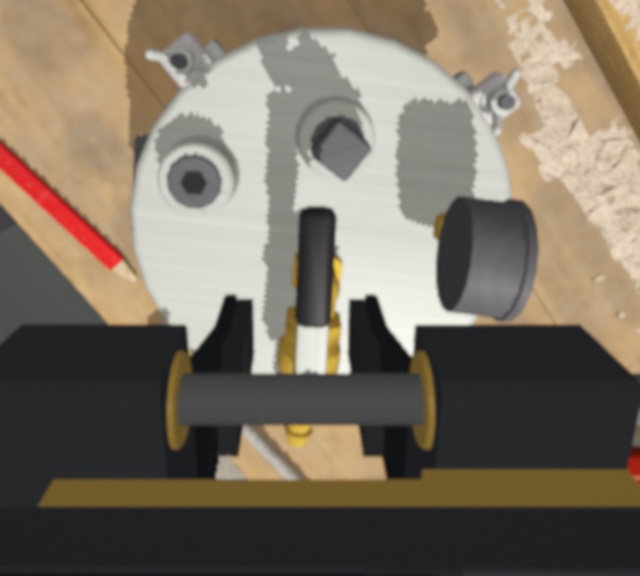

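The lever (columns 313–317) sits about 5.5 mm right of the finger mid (300), and radially it is well placed. I'll correct sideways, go deeper and close.

```bash
python3 -m handwheel '[[0.004,0.018,0,0.007],[0.004,0.018,0.06,0.007],[0.004,0.018,0.12,0.007],[0.004,0.018,0.167,0.007],[0.004,0.018,0.167,0.007]]'
python3 -m handwheel '[[0,0,0,0],[0,0,0,0],[0,0,0,0],[0,0,0,0],[0,0,0,0]]' 0 20
```

```text
time: 7.58
position: [0.5003, 0.0011, 0.144]
tool_rot: [0.9, 0.437, -0.002, -0.002]
ft_force: [-1.0, 0.2, 0.1]
grip_width: 0.0295
grip_force: 0.0
time: 8.0
position: [0.5032, 0.0007, 0.1478]
tool_rot: [0.9, 0.436, 0.001, 0.001]
ft_force: [-0.5, 1.6, 4.7]
grip_width: 0.0052
grip_force: 2.7
```

```bash
python3 -m handwheel '[[0,0,0,0],[0,0,0,0]]'
python3 - <<'E'
from h import *
from rig import robot,vision
import cv2
o=robot.get_obs(); print(o["position"],o["ft_force"],o["moment"],o["grip_width"],o["grip_force"])
w=vision.camera("wrist"); s=vision.camera("scene")
a=cv2.resize(w["frame"][140:380,180:500,::-1],None,fx=1.25,fy=1.25); b=cv2.resize(s["frame"][180:280,270:403,::-1],(400,300),interpolation=2)
cv2.imwrite("pics/w5.png",np.hstack([a,b]))
E
```

```text
time: 8.17
position: [0.5033, 0.0007, 0.1478]
tool_rot: [0.9, 0.436, 0.001, 0.001]
ft_force: [-0.8, 0.1, 5.6]
grip_width: 0.0011
grip_force: 2.8
[0.50327139 0.00070913 0.14778379] [-0.7707868   0.13993973  5.57777786] [0.12166937 0.12830977 0.05056707] 0.0010816618444963303 2.7879585737537127
```

View pics/w5.png

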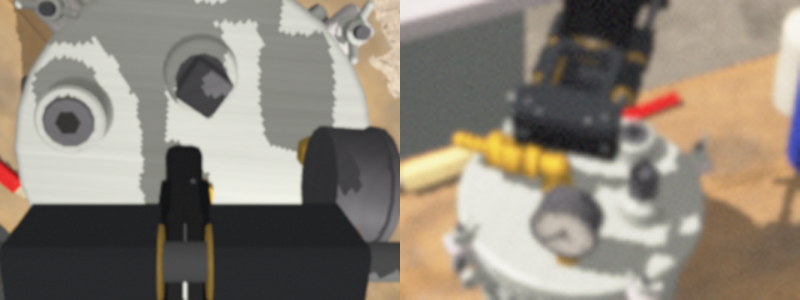

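The fingers shut to 1 mm right over the sleeve with 5.6 N pushing up, so they squeezed off its top again. I'll open, straddle deeper, and sweep with a finger side instead of gripping.

```bash
python3 -m handwheel '[[0,0,-0.1,0],[0,0,-0.1,0],[0,0,-0.1,0],[0,0,-0.1,0],[0,0,-0.05,0],[0,0,0.0,0],[0,0,0.03,0],[0,0,0.03,0]]' 34 20
python3 -m handwheel '[[0,-0.01,0,0],[0,-0.02,0,-0.01],[-0.001,-0.03,0,-0.02],[-0.003,-0.04,0,-0.03],[-0.003,-0.045,0,-0.035],[-0.003,-0.045,0,-0.035]]'
python3 - <<'E'
from h import *
from rig import robot,vision
import cv2
o=robot.get_obs(); print(o["position"],o["ft_force"],o["moment"],o["grip_width"],o["grip_force"])
w=vision.camera("wrist"); cv2.imwrite("pics/w6.png",cv2.resize(w["frame"][140:380,180:500,::-1],None,fx=1.6,fy=1.6))
E
```

```text
time: 8.93
position: [0.5003, 0.0011, 0.135]
tool_rot: [0.9, 0.436, -0.002, -0.002]
ft_force: [-0.5, -0.3, 0.6]
grip_width: 0.0292
grip_force: 0.0
time: 9.43
position: [0.4924, 0.0077, 0.1382]
tool_rot: [0.846, 0.533, 0.001, 0.002]
ft_force: [0.5, -1.0, -0.6]
grip_width: 0.0296
grip_force: 1.1
[0.49244975 0.00771151 0.13817349] [ 0.49579777 -0.96325379 -0.59799657] [-0.47859625 -0.19736349 -0.07293645] 0.029560814908228115 1.1208558012731373
```

View pics/w6.png

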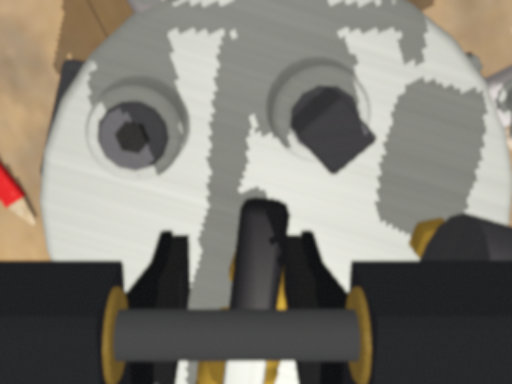

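The right finger is now against the sleeve (tip at (265,205), pad force 1.1 N), so I'll carry on round the arc.

Run:
```python
from h import *
from rig import robot
o=robot.get_obs(); x=np.load("pot.npy"); st=pot2w(x,(-.055,0,.162))
for a in [.35,.5,.7,.9,1.1,1.3,1.5,1.6,1.66]:
    th=x[2]+a; print(a,rows(o,[st[0]+.058*np.cos(th),st[1]+.058*np.sin(th),.138],th))
```

```text
0.35 [-0.0024, -0.013, 0.0004, -0.0084]
0.5 [-0.0061, -0.0417, 0.0003, -0.0323]
0.7 [-0.0176, -0.0786, 0.0002, -0.0641]
0.9 [-0.0362, -0.1124, 0.0001, -0.096]
1.1 [-0.0612, -0.1419, -0.0, -0.1278]
1.3 [-0.0915, -0.1658, -0.0001, -0.1596]
1.5 [-0.1259, -0.1832, -0.0001, -0.1914]
1.6 [-0.1443, -0.1892, -0.0002, -0.2074]
1.66 [-0.1556, -0.192, -0.0002, -0.2169]
```

```bash
python3 -m handwheel '[[-0.002,-0.013,0,-0.008],[-0.004,-0.027,0,-0.02],[-0.006,-0.042,0,-0.032],[-0.012,-0.06,0,-0.048],[-0.018,-0.079,0,-0.064],[-0.027,-0.096,0,-0.08],[-0.036,-0.112,0,-0.096],[-0.048,-0.127,0,-0.112],[-0.061,-0.142,0,-0.128],[-0.076,-0.154,0,-0.144],[-0.0915,-0.166,0,-0.16],[-0.108,-0.175,0,-0.175],[-0.126,-0.183,0,-0.191],[-0.135,-0.186,0,-0.199],[-0.144,-0.189,0,-0.207],[-0.15,-0.191,0,-0.212],[-0.15,-0.191,0,-0.212]]'
python3 - <<'E'
from h import *
from rig import robot,vision
import cv2
o=robot.get_obs(); print(o["ft_force"],o["moment"],o["grip_width"],o["grip_force"],o["q"])
w=vision.camera("wrist");t=vision.camera("top"); a=cv2.resize(w["frame"][140:380,180:500,::-1],None,fx=1.25,fy=1.25);b=cv2.resize(t["frame"][190:280,250:370,::-1],(400,300),interpolation=2)
cv2.imwrite("pics/w7.png",np.hstack([a,b]))
E
```

```text
time: 10.9
position: [0.422, -0.0076, 0.1382]
tool_rot: [0.338, 0.941, 0.001, 0.002]
ft_force: [2.6, 1.0, 0.9]
grip_width: 0.0298
grip_force: 1.2
[2.63059369 1.03008481 0.85345301] [ 0.14855284 -0.61727681 -0.04345109] 0.029844348587137463 1.1700269649736583 [-2.84904689e-01  3.69822814e-01  1.99498739e+00  1.49823406e-03
  7.72590418e-01 -1.16823702e+00]
```

View pics/w7.png

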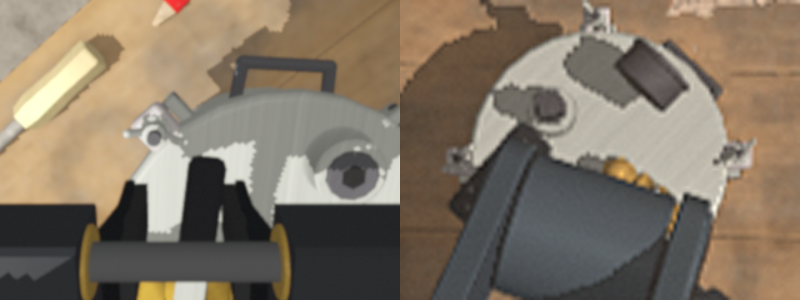

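The lever went round with the right finger (tip at (207,160)), and now leans about 0.1 rad short of the tool's heading. I'll push the last bit towards the stop.

```bash
cat >> h.py <<'E'
def lever(o):
    x=np.load("pot.npy"); st=pot2w(x,(-.055,0,.162)); M=R.from_quat(o["tool_rot"]).as_matrix()
    c=o["position"]+M[:,1]*(o["grip_width"]/2-.0075)-st
    return np.arctan2(c[1],c[0])-x[2], np.hypot(c[0],c[1]), M.T@o["ft_force"]
E
python3 -c "
from h import *
from rig import robot
print(lever(robot.get_obs()))"
python3 -m handwheel '[[-0.002,-0.008,0,-0.004],[-0.003,-0.015,0,-0.008],[-0.003,-0.015,0,-0.008]]'
python3 -c "
from h import *
from rig import robot
print(lever(robot.get_obs()))"
```

```text
(np.float64(1.4928000681687084), np.float64(0.058596999391379426), array([-2.44626269,  3.01761476, -1.27929835]))
time: 11.25
position: [0.4194, -0.0103, 0.1378]
tool_rot: [0.314, 0.949, 0.002, 0.001]
ft_force: [5.5, 4.9, 1.8]
grip_width: 0.0296
grip_force: 3.4
(np.float64(1.55892712424652), np.float64(0.058543404041663034), array([-1.4932596 ,  7.17581177, -1.74318452]))
```

```bash
python3 -m handwheel '[[0,-0.006,0,0],[0,-0.006,0,0]]'
python3 -c "
from h import *
from rig import robot
print(lever(robot.get_obs()))"
```

```text
time: 11.42
position: [0.4192, -0.0105, 0.1378]
tool_rot: [0.316, 0.949, 0.003, 0.002]
ft_force: [7.6, 11.0, 1.2]
grip_width: 0.0298
grip_force: 6.5
(np.float64(1.5606495423800375), np.float64(0.05850707974874582), array([ 0.56109603, 13.36112175, -1.11504324]))
```

The lever is at its stop: force climbed to 13 N with no motion. I'll back off, lift, and head for the plug.

```bash
python3 -m handwheel '[[0,0.02,0,0],[0,0.02,-0.1,0],[0,0.02,-0.2,0],[0,0.02,-0.26,0],[0,0.02,-0.26,0]]' 50 20
python3 - <<'E'
from h import *
from rig import robot
o=robot.get_obs(); print(o["q"],rows(o,[.536,.0312,.21],3.32))
E
```

```text
time: 11.83
position: [0.4218, -0.0083, 0.2183]
tool_rot: [0.313, 0.95, -0.0, 0.003]
ft_force: [-0.1, 0.4, -0.2]
grip_width: 0.043
grip_force: 0.0
[-2.85323021e-01  2.28114739e-01  1.89881503e+00 -7.64653538e-04
  1.00942145e+00 -1.21906547e+00] [-0.2276, 0.332, 0.0293, -0.1297]
```

```bash
python3 -m handwheel '[[-0.228,0.332,0,-0.13],[-0.228,0.332,0,-0.13],[-0.228,0.332,0,-0.13],[-0.228,0.332,0.02,-0.13],[-0.228,0.332,0.02,-0.13],[-0.228,0.332,0.02,-0.13],[-0.228,0.332,0.02,-0.13],[-0.228,0.332,0.02,-0.13],[-0.228,0.332,0.02,-0.13]]'
python3 - <<'E'
from h import *
from rig import robot,vision
import cv2
o=robot.get_obs(); w=vision.camera("wrist"); T=np.eye(4); T[:3,:3]=R.from_quat(o["tool_rot"]).as_matrix(); T[:3,3]=o["position"]; T=T@w["hand_eye"]
x=np.load("pot.npy")
for k in range(4):
    pass
pr=proj(w["K"],T,pot2w(x,(.048,0,.156))); print("pred top",pr,"mid",proj(w["K"],T,pot2w(x,(.048,0,.144))), o["q"][5],o["grip_width"])
for d in vision.outline_of("wrist","plug_head")[:2]:
    m=d["mask"].astype(np.uint8); c,_=cv2.findContours(m,0,1); c=max(c,key=cv2.contourArea); print(d["conf"],d["point"],m.sum(),cv2.minAreaRect(c),cv2.approxPolyDP(c,3,True)[:,0].tolist())
g=cv2.cvtColor(w["frame"],cv2.COLOR_RGB2GRAY); u,v=pr.astype(int)
print("gray"); 
for r in range(v-40,v+44,3): print(' '.join('%3d'%q for q in g[r,u-36:u+38:3]))
vision.camera("scene"); print([(d["point"],d["conf"]) for d in vision.look_for("scene","vent_handle")])
E
```

```text
time: 12.58
position: [0.5334, 0.0316, 0.2081]
tool_rot: [-0.089, 0.996, 0.0, -0.002]
ft_force: [0.4, 0.1, -0.6]
grip_width: 0.0435
grip_force: 0.0
pred top [324.83668862 261.86771482] mid [324.92967089 256.38301546] -1.8984712778373023 0.043512684503863766
0.73 [251.6, 327.3] 1082 ((325.0, 253.0), (40.0, 32.0), 90.0) [[320, 233], [309, 250], [314, 271], [336, 271], [341, 256], [339, 242], [332, 234]]
gray
197 196 198 198 197 196 196 195 193 192 187 177 167 162 162 175 193 197 195 196 198 198 199 200 199
196 198 198 197 196 196 195 192 188 175 161 151 142 133 126 121 131 174 196 198 198 199 200 198 200
198 198 196 196 195 194 192 188 171 158 164 175 180 174 161 135 105 106 156 199 200 199 198 200 197
198 196 196 195 193 192 192 173 173 195 200 196 194 194 193 186 166 120 100 137 171 189 199 197 197
196 196 195 192 193 193 179 180 202 198 190 194 179 193 196 200 194 172 129 103 127 141 194 197 196
195 194 192 194 193 193 175 203 196 196 193 186 158 166 169 182 173 190 168 110 121 124 167 196 197
193 193 193 194 197 188 198 196 195 188 137 119 105 101 100 114 165 133 181 140 113 126 12
[... 1433 characters left out ...]
 130 153 196 195 198 201 198 197 196 195 196 197 198 197 195 191 177 143 105
125 125 125 126 127 125 156 193 195 200 199 198 197 196 196 196 197 198 195 193 179 147 112 105 103
126 125 128 126 160 185 194 198 200 198 197 196 196 196 196 197 197 193 183 154 113  97  99 102 114
125 128 126 153 184 195 199 199 196 196 196 195 195 197 197 193 183 159 118  98  99  99  99 117 156
127 123 177 193 196 200 198 196 197 196 195 195 192 184 165 149 121  99  97  98  99  98  98 100 141
124 144 192 198 199 195 194 194 193 188 178 162 145 137 143 148 134  95  95  96  98  99  98  98 108
168 180 180 176 168 165 158 150 145 144 141 143 141 137 138 145 148 145 131 117 108 101 104  96 120
[([212.6, 313.6], 0.5)]
```

Run:
```python
from h import *
from rig import robot,vision
import cv2
o=robot.get_obs(); w=vision.camera("wrist"); T=np.eye(4); T[:3,:3]=R.from_quat(o["tool_rot"]).as_matrix(); T[:3,3]=o["position"]; T=T@w["hand_eye"]
g=cv2.GaussianBlur(cv2.cvtColor(w["frame"],cv2.COLOR_RGB2GRAY),(3,3),0)
m=((g>93)&(g<116)).astype(np.uint8); m=cv2.morphologyEx(m,cv2.MORPH_OPEN,np.ones((5,5)))
n,L,S,C=cv2.connectedComponentsWithStats(m); k=L[261,324]; print(S[k],C[k])
c,_=cv2.findContours((L==k).astype(np.uint8),0,1); c=max(c,key=cv2.contourArea); r=cv2.minAreaRect(c); print(r,cv2.approxPolyDP(c,2,True)[:,0].tolist())
print("world",ray(w["K"],T,r[0],.156),o["position"],o["q"])
```

```text
[314 248  23  23 458] [325.34934498 259.12663755]
((325.3597412109375, 259.23779296875), (21.31328773498535, 21.644580841064453), 83.6598129272461) [[334, 248], [314, 250], [317, 270], [336, 268]]
world [0.53558499 0.03078631 0.156     ] [0.53433115 0.03139578 0.20912256] [-1.50140307e-01  3.99706817e-01  1.65000944e+00 -1.17306742e-04
  1.09263557e+00 -1.89987914e+00]
```

```bash
python3 -c "
from h import *
from rig import robot
print(rows(robot.get_obs(),[.5356,.0309,.142],3.43))"
```

```text
[-0.0036, -0.0024, 0.2241, -0.0174]
```

```bash
python3 -m handwheel '[[-0.004,-0.002,0.08,-0.017],[-0.004,-0.002,0.16,-0.017],[-0.004,-0.002,0.2,-0.017],[-0.004,-0.002,0.222,-0.017],[-0.004,-0.002,0.222,-0.017]]' 50 40
python3 -m handwheel '[[0,0,0,0],[0,0,0,0],[0,0,0,0],[0,0,0,0],[0,0,0,0],[0,0,0,0]]' 0 40
```

```text
time: 13.25
position: [0.5349, 0.0311, 0.1414]
tool_rot: [-0.143, 0.99, 0.0, -0.002]
ft_force: [-0.1, -0.3, 0.3]
grip_width: 0.0434
grip_force: 0.0
time: 13.75
position: [0.5362, 0.031, 0.1432]
tool_rot: [-0.143, 0.99, -0.0, 0.0]
ft_force: [-0.9, -0.3, 0.6]
grip_width: 0.0115
grip_force: 0.0
```

The fingers shut above the head. Every failed grip, the position of the tips in w4 (row ≈297), and the agreement of the two plug fixes all say the real fingertips sit about 19 mm behind the reported TCP. I'll open, go 27 mm lower, and grip again.

```bash
python3 -m handwheel '[[0,0,0,0],[0,0,0,0],[0,0,0,0],[0,0,0,0],[0,0,0,0],[0,0,0.03,0],[0,0,0.06,0],[0,0,0.078,0],[0,0,0.088,0],[0,0,0.088,0]]' 50 40
python3 -m handwheel '[[0,0,0,0],[0,0,0,0],[0,0,0,0],[0,0,0,0],[0,0,0,0],[0,0,0,0]]' 0 40
```

```text
time: 14.58
position: [0.535, 0.0311, 0.115]
tool_rot: [-0.143, 0.99, 0.0, -0.001]
ft_force: [0.7, -0.6, -0.1]
grip_width: 0.0432
grip_force: 0.0
time: 15.08
position: [0.5363, 0.0306, 0.1167]
tool_rot: [-0.143, 0.99, -0.001, 0.0]
ft_force: [-0.5, -1.1, 0.1]
grip_width: 0.0177
grip_force: 40.0
```

Gripped (17.7 mm, 40 N). Turning clockwise in 0.4 rad bites and watching the moment.

```bash
cat > m.py <<'E'
from h import *
from rig import robot
o=robot.get_obs(); x=R.from_quat(o["tool_rot"]).as_matrix()[:,0]
print("mz %.3f F %s q6 %.3f yaw %.3f tau6 %.3f gw %.4f z %.4f"%(o["moment"][2],o["ft_force"].round(1) if hasattr(o["ft_force"],"round") else o["ft_force"],o["q"][5],np.arctan2(x[1],x[0]),o["joint_torque"][5],o["grip_width"],o["position"][2]))
E
python3 m.py
for i in 1 2; do python3 -m handwheel '[[0,0,0,0.011],[0,0,0,0.022],[0,0,0,0.033],[0,0,0,0.044],[0,0,0,0.055],[0,0,0,0.064]]' 0 55 >/dev/null; python3 m.py; done
```

```text
mz 0.007 F [-0.5 -1.1  0.1] q6 -2.008 yaw -2.854 tau6 0.073 gw 0.0177 z 0.1167
mz 0.197 F [-0.5 -1.1  1. ] q6 -1.603 yaw 3.024 tau6 -0.239 gw 0.0177 z 0.1167
mz 0.133 F [1.  0.5 0.8] q6 -1.201 yaw 2.621 tau6 -0.238 gw 0.0175 z 0.1167
```

```bash
python3 -m handwheel '[[0,0,0,0.011],[0,0,0,0.022],[0,0,0,0.033],[0,0,0,0.044],[0,0,0,0.055],[0,0,0,0.064]]' | grep z; python3 m.py
```

```text
mz 0.150 F [1.4 0.8 0.1] q6 -0.799 yaw 2.219 tau6 -0.238 gw 0.0173 z 0.1167
```

```bash
python3 -m handwheel '[[0,0,0,0.011],[0,0,0,0.022],[0,0,0,0.033],[0,0,0,0.044]]' | grep z; python3 m.py
```

```text
mz 0.130 F [ 0.5  0.4 -0.2] q6 -0.522 yaw 1.943 tau6 -0.401 gw 0.0174 z 0.1167
```

```bash
python3 -m handwheel '[[0,0,0,0.011],[0,0,0,0.022],[0,0,0,0.033]]' | grep z; python3 m.py
```

```text
mz 0.105 F [1.2 0.4 0.4] q6 -0.315 yaw 1.735 tau6 -0.401 gw 0.0177 z 0.1167
```

```bash
python3 -m handwheel '[[0,0,0,0.011],[0,0,0,0.022],[0,0,0,0.033]]' | grep z; python3 m.py
```

```text
mz 0.128 F [ 1.6  0.9 -0.2] q6 -0.108 yaw 1.528 tau6 -0.401 gw 0.0176 z 0.1167
```

```bash
python3 -m handwheel '[[0,0,0,0.011],[0,0,0,0.022],[0,0,0,0.033]]' | grep z; python3 m.py
```

```text
mz 0.112 F [ 0.9 -0.2 -0.6] q6 0.100 yaw 1.320 tau6 -0.401 gw 0.0175 z 0.1167
```

```bash
python3 -m handwheel '[[0,0,0,0.011],[0,0,0,0.022],[0,0,0,0.033],[0,0,0,0.044]]' | grep z; python3 m.py
```

```text
mz 0.524 F [ 2.4  1.  -1.4] q6 0.375 yaw 1.046 tau6 -0.013 gw 0.0176 z 0.1167
```

```bash
python3 -m handwheel '[[0,0,0,0.011],[0,0,0,0.022],[0,0,0,0.033],[0,0,0,0.044]]' | grep z; python3 m.py
```

```text
mz 0.886 F [ 2.  -0.1 -1.5] q6 0.651 yaw 0.770 tau6 0.273 gw 0.0173 z 0.1167
```

```bash
python3 -m handwheel '[[0,0,0,0.01],[0,0,0,0.02],[0,0,0,0.029]]' | grep z; python3 m.py
```

```text
mz 1.217 F [ 1.1 -2.2  1.9] q6 0.831 yaw 0.592 tau6 0.768 gw 0.0179 z 0.1167
```

1.2 N m while turning, about 0.7 rad past the bite, so it is firmly snug. Letting go and lifting clear.

```bash
python3 -m handwheel '[[0,0,0,0],[0,0,0,0],[0,0,0,0],[0,0,0,0],[0,0,0,0],[0,0,0,0],[0,0,-0.1,0],[0,0,-0.2,0],[0,0,-0.33,0],[0,0,-0.45,0],[0,0,-0.55,0],[0,0,-0.55,0],[0,0,-0.55,0]]' 45 40
python3 - <<'E'
from h import *
from rig import robot,vision
import cv2
o=robot.get_obs(); x=np.load("pot.npy"); st=pot2w(x,(-.055,0,.162))
w=vision.camera("wrist"); T=np.eye(4); T[:3,:3]=R.from_quat(o["tool_rot"]).as_matrix(); T[:3,3]=o["position"]; T=T@w["hand_eye"]
for c,K,M in (("wrist",w["K"],T),("top",)+(lambda p:(p["K"],p["cam_to_world"]))(vision.camera("top")),("scene",)+(lambda p:(p["K"],p["cam_to_world"]))(vision.camera("scene"))):
  for d in vision.look_for(c,"vent_handle")[:2]:
    p=ray(K,M,d["point"][::-1],.165)-st; print(c,d["conf"],d["point"],"r",np.hypot(*p[:2]),"ang",np.arctan2(p[1],p[0])-x[2])
  for l in ("plug_head","spray_mid","glue_mid","tin_mid","polish_mid"): print(c,l,[(np.round(d["point"]).tolist(),round(d["conf"],2)) for d in vision.look_for(c,l)[:2]])
E
```

```text
time: 19.67
position: [0.537, 0.0309, 0.2835]
tool_rot: [0.957, 0.29, 0.002, 0.001]
ft_force: [-0.1, 0.2, -1.4]
grip_width: 0.0393
grip_force: 0.0
wrist 0.77 [327.3, 348.3] r 0.009071660958652802 ang 0.2869624760785915
wrist plug_head [([222.0, 327.0], 0.73), ([252.0, 408.0], 0.31)]
wrist spray_mid [([159.0, 94.0], 0.67)]
wrist glue_mid [([247.0, 341.0], 0.39)]
wrist tin_mid []
wrist polish_mid [([207.0, 71.0], 0.72)]
top 0.8 [264.1, 315.3] r 0.04013593020191545 ang 1.713400304207529
top 0.73 [240.6, 325.4] r 0.022708772715193722 ang -0.806963627521087
top plug_head []
top spray_mid [([241.0, 320.0], 0.74), ([254.0, 198.0], 0.59)]
top glue_mid [([284.0, 434.0], 0.73)]
top tin_mid [([220.0, 435.0], 0.92), ([240.0, 322.0], 0.3)]
top polish_mid [([214.0, 323.0], 0.73), ([284.0, 204.0], 0.72)]
scene 0.56 [209.4, 316.3] r 0.04276233298536131 ang 1.4169147663760806
scene plug_head [([240.0, 348.0], 0.5)]
scene spray_mid [([211.0, 415.0], 0.73)]
scene glue_mid [([266.0, 187.0], 0.62)]
scene tin_mid [([333.0, 206.0], 0.82)]
scene polish_mid [([194.0, 402.0], 0.96)]
```

Run:
```python
from h import *
from rig import vision
x=np.load("pot.npy"); p=vision.camera("top"); f=p["frame"]
st=pot2w(x,(-.055,0,.165))
best=[]
for a in np.arange(1.2,1.75,.025):
    v=[f[tuple(np.round(proj(p["K"],p["cam_to_world"],st+r*np.array([np.cos(x[2]+a),np.sin(x[2]+a),0]))[::-1]).astype(int))].mean() for r in np.arange(.034,.08,.003)]
    print(round(a,3),round(np.mean(v)),end="; ")
```

```text
1.2 151; 1.225 151; 1.25 151; 1.275 153; 1.3 159; 1.325 156; 1.35 155; 1.375 160; 1.4 133; 1.425 118; 1.45 103; 1.475 66; 1.5 44; 1.525 45; 1.55 49; 1.575 52; 1.6 54; 1.625 52; 1.65 50; 1.675 69; 1.7 95; 1.725 124;
```

The dark sleeve is centred on about 1.57 rad in the top view, so the lever is at its stop. Handing in.

```bash
python3 -c "
from rig import job
print(job.hand_in())"
```

```text
the job is handed in; nothing more can be done
None
```

I handed the job in with the vent lever crosswise at its stop (about 1.57 rad) and the square plug firmly snug (1.2 N m while turning, about 0.7 rad past the bite by estimate); both are let go, the arm is clear, the bottles and tin look unmoved, I saw no sign of touching the gauge, and no verdict was returned.

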